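Seat the cover of a leaf mould on its locating pins

TASK

The cover of the wooden mould lies askew, propped up on the mould's two steel locating pins. With the fingertips or the outside of the fingers, push it sideways by its edges until its two holes drop over the pins and it lies flat on the mould, then take the hand away. Never lift or tip the cover up, and leave everything else on the bench alone.

Things in the scene. Friction and masses are not known exactly. Their poses are not given: they have to be found in the camera images.
- mould_base: Lower half of the mould: dark grooved wooden block fixed to the bench, 240 mm (its x) by 300 mm (its y), 30 mm tall, flat top. Origin: centre of its underside, on the bench. x points roughly away from the robot, y to the left, z up. On its top at x = +20, y = +70 and -70 mm stand two steel pins: 10 mm thick, 12 mm tall, the upper 6 mm tapering to 4 mm across.
- cover: Loose pale wooden plate, 150 mm (its x) by 240 mm (its y), 20 mm thick, about 0.4 kg, 2 mm brown ribs on top. Origin: centre of its underside; z up. Two 14 mm through holes at x = +20, y = +70 and -70 mm. Seated, it lies centred on the base's top with axes parallel to the base's: origin 30 mm straight above the base's, margins 45 mm along x and 30 mm along y all round.
- pin_left (a point): Foot of the pin at the base's +y side, on its axis, level with the base's top (30 mm above the bench).
- pin_right (a point): Foot of the pin at the base's -y side, on its axis, level with the base's top.
- hole_left (a point): Centre of the cover's hole at its +y side, at the underside. It belongs over pin_left. At the start the cover lies 16 to 34 mm too far to the base's -x side, up to 30 mm off to either side and turned up to 9 degrees.
- hole_right (a point): Centre of the cover's hole at its -y side, at the underside. It belongs over pin_right. At the start the cover's -x edge rests on the base's top and the rest is propped about 6 degrees up on the pin tips, its underside 12 mm above the base's top there; it slides when pushed on an edge with a few newtons.
- paste_jar: Small round jar, 48 mm across, 65 mm tall. Bystander, not to be disturbed. Origin: centre of its underside.
- cup: White cup, 72 mm across, 70 mm tall. Bystander, not to be disturbed. Origin: centre of its underside.
- brush: Brush, 160 mm long, lying flat. Bystander, not to be disturbed. Origin: on its underside, near mid-length.
- ring_gauge: Pale wooden gauge plate with three holes, 55 x 110 x 14 mm, lying flat. Bystander, not to be disturbed. Origin: centre of its underside.
- tamp_block: Wooden block 45 x 90 x 30 mm. Bystander, not to be disturbed. Origin: centre of its underside.
- tin: Brass tin, 66 mm across, 50 mm tall. Bystander, not to be disturbed. Origin: centre of its underside.

How it is judged:
By the outcome, as a careful person would: the job done as asked, in the order asked, and still so for the second after the job is handed in, with the robot touching nothing.
It also fails if it takes over 56 s, if anything falls off the work surface, if the arm or the gripper's body presses on something with over 40 N, if the wrist force passes 120 N, or if a joint passes its speed limit or range.

ROBOT

A 6-joint arm with a two-finger parallel gripper is mounted at the origin on the work surface. World frame = base frame: x ahead of the robot, y to its left, z up, the work surface at z = 0. Lengths are in m, angles in rad, forces in N, time in s.
With the tool pointing down it reaches from about 0.375 to 0.9 m from the base axis. Payload 3.1 kg.
Tool frame: the origin (TCP) lies on the centre line of the jaws, within the pads' length; the fingertips stand 17 mm ahead of it and the grasp point (between the pads) lies 2 mm behind it; y points along the fingers, z is the direction in which the jaws open and shut, and the axes are right-handed (so a half turn about y gives the same grasp; the last joint's range is limited). The gripper opens to 85 mm and grips with 20 to 120 N. Pads are 22 mm wide; open, the fingers measure 114 mm over their backs; the gripper's body (76 mm by 85 mm) begins 54 mm behind the grasp point. The pads swing forward as they close: fully open they stand 13 mm farther back than shut.
Start: joints at [1.058, 0.527, 1.433, -0, 1.181, -0.178], TCP at [0.205, 0.59, 0.248] pointing down, gripper open.
Joint ranges: [-3.08, 3.08], [-0.75, 2.2], [0.22, 2.44], [-1.43, 4.57], [0, 2.65], [-2.85, 2.85]. Speed limits (rad/s): [2.79, 2.79, 3.14, 3.14, 3.14, 3.14].

INTERFACE

Orientations are given as a unit quaternion [x, y, z, w].
In Python, from station import manip gives the robot as it stands.
- The arm moves only by the shell command python3 -m handwheel 'ROWS' [FORCE]. ROWS is JSON, one flat list of numbers, 7 for each row, row after row: the shift along the tool's x, y, z in cm, then the turn, a rotation vector about the tool's x, y, z in rad, then the finger opening in cm, from 0 to 8.54. A call has 1 to 10 rows; each row is the pose to reach, as a shift and turn from the pose commanded when the call began, along the tool's axes at that moment; what a row does not reach only later rows make up. A row lasts 1/12 s, in which the tool goes at most 41.7 mm and 7.16 degrees, less where a joint would pass 70% of its speed; a pose out of reach is approached as far as the arm can. A call with a gripper value outside its range is refused whole. The fingers move at their own pace and stop on an object; FORCE is the grip in N (left out, the last holds). Time passes only in rows, so rows that repeat a pose let the fingers close. It gives the time, the measured TCP pose, the force and the opening at its end, in the units of the state.
- manip.sense(): the state, without advancing time (a new reading comes with each control period).
- manip.snapshot(name): name is "side" or "top" or "wrist"; returns a dict with "frame" (420x560x3 uint8, red, green, blue), "depth" (420x560 float32, m along the optical axis (not along the pixel's ray), 0 where there is no reading), "camera_matrix" (3x3 intrinsics, pixels), "k1" (the pictures are not rectified: a ray, as slopes to the right and down, at radius r is drawn at 1 + k1 r^2 times it, then the intrinsics apply), "rvec" (rotation vector, rad) and "tvec" (3), from world to camera coordinates, as OpenCV has them. Camera axes: x right, y down, z forward; pixel columns grow to the right and rows downward; lengths in m; the calibration is good to about 2 mm. A picture is of the moment at which its call begins.
- manip.sign_off(): hands the job in, once; it reports no verdict.
The state is a dict: "t": time; "q": joint angles; "qd": joint speeds; "tau": joint torques, N m; "tcp_pos": TCP position; "tool_rot": TCP orientation; "force": force on the tool from outside, world axes, zero at the start; "ft_torque": the same for the moment, N m; "finger_gap": opening from 0.0 (shut) to 1.0 (fully open).
Only numpy, scipy, OpenCV 4.12 (cv2) and the standard library are available. Lean on these libraries where they do the work, as an engineer would, in place of code of your own. Each camera call takes 0.05 s, during which the arm holds its last target.

## Working session

There is one attempt and no reset: what is moved stays moved. The work goes in short steps, Python scripts to look and compute and a shell command to move; the robot and the scene stay as the last step left them, time stands still between calls to the robot, and variables do not carry over. Pictures are saved under pics/ and viewed, and the job is handed in when it is done.

```bash
ls; mkdir -p pics; cat > h.py <<'E'
from station import manip
import numpy as np, cv2
def snap(n,fn=None):
    s=manip.snapshot(n)
    if fn: cv2.imwrite('pics/'+fn,cv2.cvtColor(s['frame'],cv2.COLOR_RGB2BGR))
    np.savez('/tmp/%s.npz'%n,**s)
    return s
def ray(s,u,v):
    K=s['camera_matrix'];x=(u-K[0,2])/K[0,0];y=(v-K[1,2])/K[1,1]
    d=cv2.undistortPoints(np.array([[[u,v]]],float),K,np.array([float(s['k1']),0,0,0]))[0,0]
    R=cv2.Rodrigues(np.array(s['rvec'],float))[0];t=np.array(s['tvec']).reshape(3)
    return -R.T@t, R.T@np.array([d[0],d[1],1.])
def atz(s,u,v,z):
    c,d=ray(s,u,v);return c+d*(z-c[2])/d[2]
def bydepth(s,u,v):
    c,d=ray(s,u,v);return c+d*s['depth'][int(round(v)),int(round(u))]
def proj(s,P):
    p,_=cv2.projectPoints(np.array(P,float).reshape(-1,1,3),np.array(s['rvec'],float),np.array(s['tvec'],float),s['camera_matrix'],np.array([float(s['k1']),0,0,0]));return p[:,0]
def load(n): return dict(np.load('/tmp/%s.npz'%n))
E
python3 - <<'E'
from h import *
print(manip.sense())
for n in['side','top','wrist']:
    s=snap(n,n+'0.png');print(n,ray(s,280,210))
E
```

```text
pics
{'t': 0.0, 'q': array([ 1.05748265e+00,  5.28449196e-01,  1.43392958e+00, -3.48493854e-05,
        1.18142334e+00, -1.78480425e-01]), 'qd': array([ 0.00012829, -0.00203718,  0.00090417,  0.00027109, -0.00039451,
        0.00117652]), 'tau': array([-1.42030214e-03, -4.42344689e+01, -1.78026187e+01, -2.41105254e-04,
        8.48252792e-03,  2.08766593e-06]), 'tcp_pos': array([0.20500143, 0.58968025, 0.24733535]), 'tool_rot': array([ 0.69795951, -0.11807863,  0.11757038, -0.69648199]), 'force': array([-1.10671532,  0.77424957, -0.12040819]), 'ft_torque': array([-1.50449095e-02, -3.01360444e-02,  1.03602391e-05]), 'finger_gap': 1.0036103394898628}
side (array([0.45113509, 1.01518339, 0.91243663]), array([ 0.08822536, -0.74880498, -0.6571867 ]))
top (array([0.43740676, 0.04164224, 1.22443296]), array([ 0.15732207,  0.00232665, -0.98758965]))
wrist (array([0.12586576, 0.61839281, 0.37150316]), array([ 0.30680246, -0.1113774 , -0.94523615]))
```

View pics/top0.png

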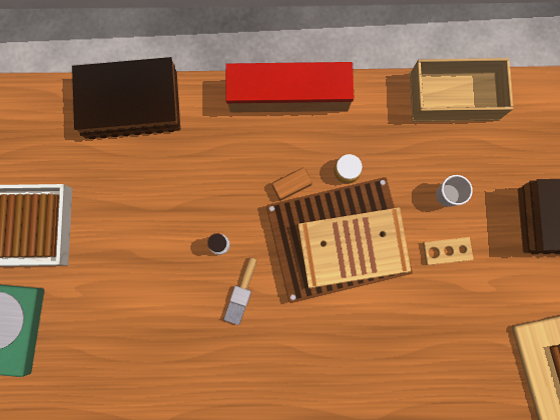

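View pics/side0.png

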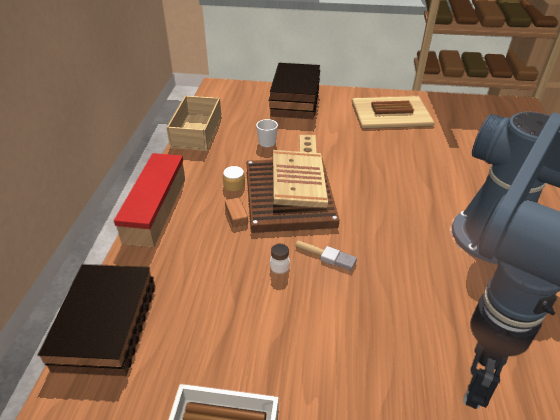

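The top view shows image-up as +x and image-left as +y. The mould is near (340,240), with the cover's holes at about (323,243) and (382,234). The gauge is near (448,251), the tin at (349,167), the tamp block at (291,184), the jar at (218,244) and the cup at (456,190). I'll enlarge this.

```bash
python3 - <<'E'
from h import *
s=load('top');f=cv2.cvtColor(s['frame'],cv2.COLOR_RGB2BGR)
c=f[165:310,250:425];cv2.imwrite('pics/top0c.png',cv2.resize(c,None,fx=4,fy=4,interpolation=cv2.INTER_CUBIC))
s=load('side');f=cv2.cvtColor(s['frame'],cv2.COLOR_RGB2BGR)
c=f[110:260,210:360];cv2.imwrite('pics/side0c.png',cv2.resize(c,None,fx=4,fy=4,interpolation=cv2.INTER_CUBIC))
E
```

```text
(no output)
```

View pics/top0c.png

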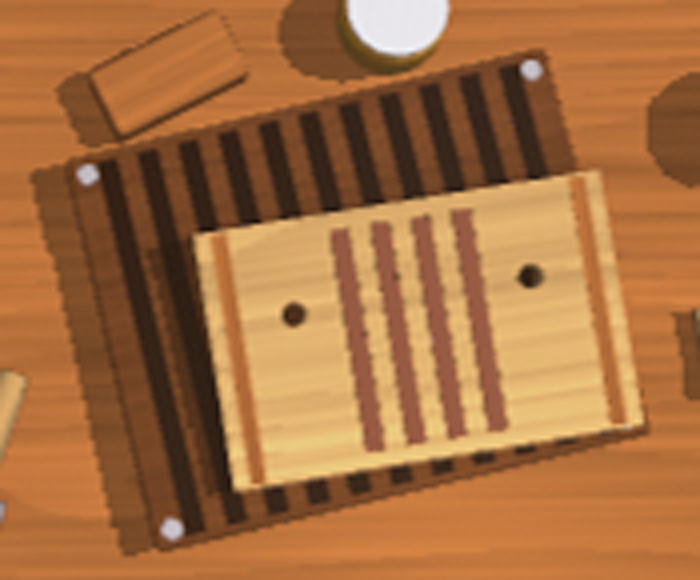

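View pics/side0c.png

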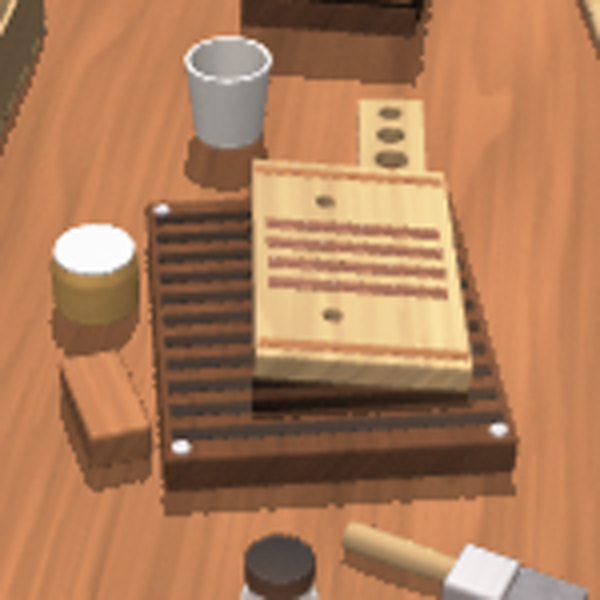

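The enlarged top crop shows the base's corner studs at (88,174), (531,69) and (172,528). The cover's top corners are at (195,236), (600,171), (645,430) and (236,492), and its holes at (293,314) and (530,275). I'll fit both bodies using both cameras.

```bash
cat > fit.py <<'E'
from h import *
from scipy.optimize import least_squares
def Rz(a): return cv2.Rodrigues(np.array([0,0,a]))[0]
def Ry(a): return cv2.Rodrigues(np.array([0,a,0]))[0]
E
python3 - <<'E'
from fit import *
T=load('top');S=load('side')
tp=lambda c:(250+c[0]/4-.375,165+c[1]/4-.375); sp=lambda c:(210+c[0]/4-.375,110+c[1]/4-.375)
st={k:atz(T,*tp(c),.031) for k,c in dict(fl=(88,174),fr=(531,69),nl=(172,528)).items()}
ss={k:atz(S,*sp(c),.031) for k,c in dict(fr=(160,209),fl=(180,446),nl=(498,429)).items()}
for k in st: print(k,st[k],ss[k])
for q in(st,ss):
    c=(q['fr']+q['nl'])/2;d=q['fl']-q['fr'];e=q['fl']-q['nl']
    print('base',c,'yaw',np.degrees(np.arctan2(-d[0],d[1])),np.degrees(np.arctan2(e[1],e[0])),np.linalg.norm(d),np.linalg.norm(e))
# cover
M=np.array([[75,120,20],[75,-120,20],[-75,-120,20],[-75,120,20],[20,70,20],[20,-70,20]])/1000.
cT=[tp(c) for c in[(195,236),(600,171),(645,430),(236,492),(293,314),(530,275)]]
cS=[sp(c) for c in[(255,362),(253,160),(443,174),(470,365)]]
def W(p):
    R=Rz(p[2])@Ry(-p[3]); e=R@np.array([-.075,0,0]); o=np.array([p[0],p[1],.03-e[2]])
    return (R@M.T).T+o
def res(p,use):
    w=W(p);r=[]
    if 'T' in use:r.append((proj(T,w)-cT).ravel())
    if 'S' in use:r.append((proj(S,w[:4])-cS).ravel())
    return np.concatenate(r)
for use in('T','S','TS'):
    r=least_squares(res,[.6,-.05,.17,.1],args=(use,));p=r.x
    print(use,p[:2],np.degrees(p[2:]),np.abs(r.fun).max(), W(p)[:,2].round(3))
for n,(u,v,z) in dict(gauge=(448,251,.014),brush=(255,262,.01),jar=(218,243,.065),tin=(349,163,.05),tamp=(291,181,.03),cup=(456,187,.07)).items(): print(n,atz(T,u,v,z).round(3))
E
```

```text
fl [0.63235122 0.06451692 0.031     ] [0.63135138 0.06549689 0.031     ]
fr [ 0.69313269 -0.20428415  0.031     ] [ 0.69200774 -0.20249006  0.031     ]
nl [0.42192923 0.01753995 0.031     ] [0.42034883 0.0187499  0.031     ]
base [ 0.55753096 -0.0933721   0.031     ] yaw 12.741482981487106 12.584977069326385 0.27558737652832593 0.21560206703488063
base [ 0.55617829 -0.09187008  0.031     ] yaw 12.753479965926193 12.491938385666382 0.2747657264927567 0.21611884474365328
T [ 0.53506412 -0.12696839] [8.17489886 4.44938183] 0.8548563892142056 [0.062 0.062 0.05  0.05  0.057 0.057]
S [ 0.53415794 -0.12821726] [8.1958387  3.12183101] 0.9068358667019254 [0.058 0.058 0.05  0.05  0.055 0.055]
TS [ 0.53468627 -0.1272668 ] [8.17994578 3.47092194] 0.9922637067782887 [0.059 0.059 0.05  0.05  0.056 0.056]
gauge [ 0.525 -0.358  0.014]
brush [0.505 0.106 0.01 ]
jar [0.547 0.189 0.065]
tin [ 0.736 -0.122  0.05 ]
tamp [0.699 0.017 0.03 ]
cup [ 0.67  -0.367  0.07 ]
```

```bash
cat >> fit.py <<'E'
from scipy.spatial.transform import Rotation as Ro
BC=np.array([.5568,-.0926]);BY=np.radians(12.62)
def b2w(x,y): c,s=np.cos(BY),np.sin(BY); return BC+[c*x-s*y,s*x+c*y]
def w2b(p): c,s=np.cos(BY),np.sin(BY);d=np.array(p)[:2]-BC;return np.array([c*d[0]+s*d[1],-s*d[0]+c*d[1]])*1000
def go(bx,by,z,jaw,yaw=0):
    """bx,by in mm base frame, z TCP m; jaw 'x' or 'y' or None keep; prints shift cm & turn"""
    q=manip.sense();R0=Ro.from_quat(q['tool_rot']);p=np.r_[b2w(bx/1000,by/1000),z]
    best=None
    for sg in(1,-1):
        a=BY+np.radians(yaw)+(0 if jaw=='x' else np.pi/2)
        Z=sg*np.array([np.cos(a),np.sin(a),0]);Y=np.array([0,0,-1.]);X=np.cross(Y,Z)
        rv=(R0.inv()*Ro.from_matrix(np.c_[X,Y,Z])).as_rotvec()
        print('shift cm',(R0.inv().apply(p-q['tcp_pos'])*100).round(2),'turn',rv.round(3),'q6',q['q'][5].round(2))
def st():
    q=manip.sense();print('t',round(q['t'],2),'base mm',w2b(q['tcp_pos']).round(1),'z',q['tcp_pos'][2].round(4),'F',q['force'].round(1),'q',q['q'].round(2));print('axes cols\n',Ro.from_quat(q['tool_rot']).as_matrix().round(3))
E
python3 - <<'E'
from fit import *
st();go(-29,-185,.20,'x')
E
```

```text
t 0.15 base mm [-194.2  742.8] z 0.2475 F [ 0.4 -0.5  0.4] q [ 1.06  0.53  1.43  0.    1.18 -0.18]
axes cols
 [[ 0.944 -0.001  0.329]
 [-0.329 -0.001  0.944]
 [-0.    -1.    -0.002]]
shift cm [ 62.93   4.85 -70.14] turn [2.000e-03 1.016e+00 1.000e-03] q6 -0.18
shift cm [ 62.93   4.85 -70.14] turn [ 1.000e-03 -2.126e+00 -2.000e-03] q6 -0.18
```

```bash
python3 -m handwheel '[5,0,-4,0,0.1,0,8.5, 10,0,-9,0,0.2,0,8.5, 14,0,-14,0,0.3,0,8.5, 18,0,-18,0,0.4,0,8.5, 21,0,-23,0,0.5,0,8.5, 24,0,-27,0,0.6,0,8.5, 27,0,-30,0,0.7,0,8.5, 30,0,-33,0,0.8,0,8.5, 33,0,-36,0,0.9,0,8.5, 36,0,-39,0,1.0,0,8.5]'
python3 - <<'E'
from fit import *
st();go(-29,-185,.16,'x')
E
```

```text
t: 0.98
tcp_pos: [0.3707, 0.207, 0.2483]
tool_rot: [0.554, -0.439, 0.439, -0.554]
force: [0.6, 0.9, -0.1]
finger_gap: 0.994
t 0.98 base mm [-116.1  333. ] z 0.2483 F [ 0.6  0.9 -0.1] q [ 0.24  0.26  1.91 -0.    0.97  0.01]
axes cols
 [[ 0.229 -0.     0.973]
 [-0.973 -0.     0.229]
 [ 0.    -1.    -0.   ]]
shift cm [51.89  8.83  8.13] turn [0.    0.011 0.   ] q6 0.01
shift cm [51.89  8.83  8.13] turn [ 0.   -3.13 -0.  ] q6 0.01
```

```bash
python3 -m handwheel '[52,3,8,0,0.011,0,8.5, 52,3,8,0,0.011,0,8.5, 52,3,8,0,0.011,0,8.5, 52,3,8,0,0.011,0,8.5, 52,3,8,0,0.011,0,8.5, 52,3,8,0,0.011,0,8.5, 52,3,8,0,0.011,0,8.5, 52,3,8,0,0.011,0,8.5, 52,3,8,0,0.011,0,8.5, 52,3,8,0,0.011,0,8.5]'
python3 - <<'E'
from fit import *
st();go(-29,-190,.10,'x')
E
```

```text
t: 1.82
tcp_pos: [0.5285, -0.1782, 0.2242]
tool_rot: [-0.553, 0.441, -0.441, 0.553]
force: [0.8, 0.1, 0.1]
finger_gap: 0.996
t 1.82 base mm [-46.3 -77.4] z 0.2242 F [0.8 0.1 0.1] q [-0.53  0.47  1.63  0.    1.05 -0.75]
axes cols
 [[ 0.222 -0.     0.975]
 [-0.975  0.     0.222]
 [-0.001 -1.    -0.   ]]
shift cm [11.28 12.42  1.69] turn [ 0.     0.004 -0.001] q6 -0.75
shift cm [11.28 12.42  1.69] turn [-1.000e-03 -3.137e+00 -1.000e-03] q6 -0.75
```

```bash
python3 -m handwheel '[4,0,1,0,0,0,8.5, 8,0,1.5,0,0,0,8.5, 11.3,2,1.7,0,0,0,8.5, 11.3,6,1.7,0,0,0,8.5, 11.3,10,1.7,0,0,0,8.5, 11.3,12.4,1.7,0,0,0,8.5, 11.3,12.4,1.7,0,0,0,8.5, 11.3,12.4,1.7,0,0,0,8.5]'
python3 - <<'E'
from fit import *
st();s=snap('wrist','w1.png');t=snap('top');t2=snap('side')
for n,f,(a,b,c,d) in[('top',t,(150,300,250,450)),('side',t2,(100,250,200,350))]:
    c=cv2.cvtColor(f['frame'],4)[a:b,c:d];cv2.imwrite('pics/%s1.png'%n,cv2.resize(c,None,fx=4,fy=4,interpolation=2))
E
```

```text
t: 2.48
tcp_pos: [0.5692, -0.2819, 0.0991]
tool_rot: [0.553, -0.442, 0.439, -0.553]
force: [0.6, -0.8, 0.6]
finger_gap: 1.0
t 2.48 base mm [ -29.2 -187.5] z 0.0991 F [ 0.6 -0.8  0.6] q [-0.64  0.73  1.52  0.    0.9  -0.86]
axes cols
 [[ 0.223 -0.003  0.975]
 [-0.975  0.002  0.223]
 [-0.003 -1.    -0.003]]
```

View pics/side1.png

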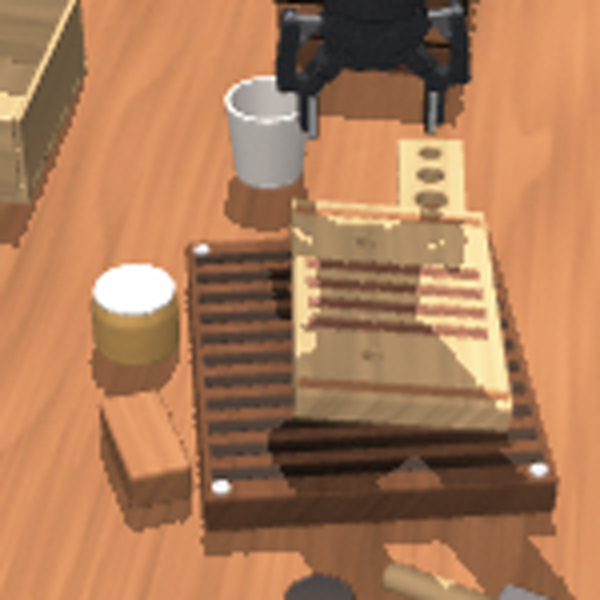

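View pics/top1.png

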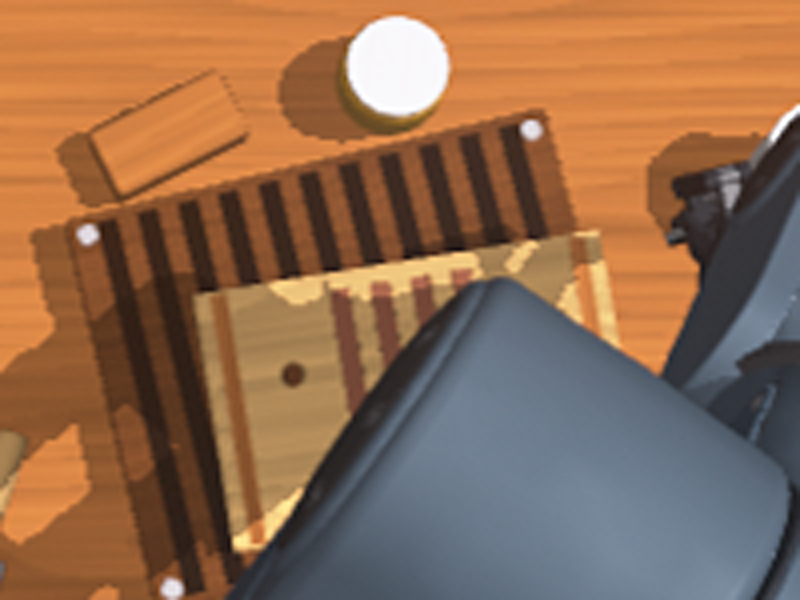

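View pics/w1.png

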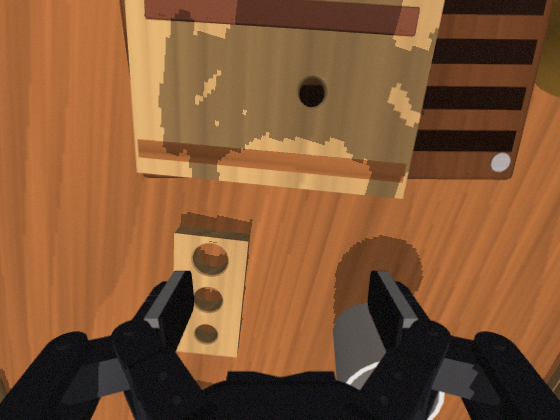

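The wrist view shows the cover's -y edge running from (137,172) to (403,197). Fingertips are near (178,275) and (382,275), clear of it. Next I'll check the tip heights by depth.

```bash
python3 - <<'E'
from fit import *
s=load('wrist')
for u,v in[(180,280),(188,285),(380,280),(374,285),(178,274),(384,274),(170,290),(400,290)]:
    p=bydepth(s,u,v);print((u,v),w2b(p).round(1),p[2].round(4))
for u,v in[(137,172),(403,197),(312,92),(270,187)]:
    p=bydepth(s,u,v-4);print((u,v-4),w2b(p).round(1),p[2].round(4))
go(-29,-187,.062,'x')
E
```

```text
(180, 280) [ -72.7 -175.3] 0.1067
(188, 285) [ -72.  -182.4] 0.0994
(380, 280) [  14.  -175.6] 0.1056
(374, 285) [  13.4 -181.4] 0.1004
(178, 274) [ -75.5 -176. ] 0.1007
(384, 274) [  17.9 -176.4] 0.0991
(170, 290) [ -74.9 -176. ] 0.1134
(400, 290) [  22.6 -179.4] 0.1074
(137, 168) [-111.9 -138.2] 0.0479
(403, 193) [  36.7 -148.5] 0.062
(312, 88) [-11.3 -94.3] 0.0285
(270, 183) [ -35.3 -144.8] 0.0559
shift cm [-0.25  4.1  -0.2 ] turn [-0.003  0.005  0.004] q6 -0.86
shift cm [-0.25  4.1  -0.2 ] turn [ 0.006 -3.136  0.005] q6 -0.86
```

```bash
python3 -m handwheel '[-0.2,3,0,0,0.004,0,8.5, -0.2,5.6,-0.1,0,0.004,0,8.5, -0.6,5.6,-0.1,0,0.004,0,8.5, -1.2,5.6,-0.1,0,0.004,0,8.5, -1.8,5.6,-0.1,0,0.004,0,8.5, -2.2,5.6,-0.1,0,0.004,0,8.5, -2.5,5.6,-0.1,0,0.004,0,8.5, -2.8,5.6,-0.1,0,0.004,0,8.5, -3.1,5.6,-0.1,0,0.004,0,8.5, -3.1,5.6,-0.1,0,0.004,0,8.5]'
python3 - <<'E'
from fit import *
st();s=snap('wrist','w2.png')
E
```

```text
t: 3.47
tcp_pos: [0.5635, -0.2532, 0.0458]
tool_rot: [-0.552, 0.44, -0.443, 0.552]
force: [1.6, -1.3, 0.8]
finger_gap: 0.998
t 3.47 base mm [ -28.5 -158.2] z 0.0458 F [ 1.6 -1.3  0.8] q [-0.6   0.79  1.59  0.    0.76 -0.82]
axes cols
 [[ 0.219  0.003  0.976]
 [-0.976 -0.002  0.219]
 [ 0.003 -1.     0.003]]
```

View pics/w2.png

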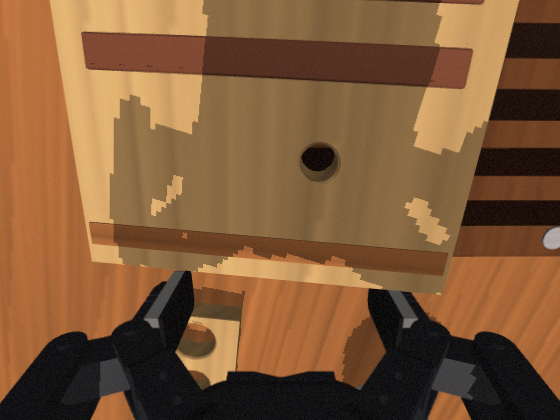

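The fingers are at the -y edge, and the front one at (382,288) is about to touch. I'll push slowly.

```bash
python3 -m handwheel '[-0.2,0.2,0,0,0,0,8.5, -0.5,0.2,0,0,0,0,8.5, -0.8,0.2,0,0,0,0,8.5, -1.1,0.2,0,0,0,0,8.5, -1.4,0.2,0,0,0,0,8.5, -1.7,0.2,0,0,0,0,8.5, -1.9,0.2,0,0,0,0,8.5, -2.1,0.2,0,0,0,0,8.5, -2.1,0.2,0,0,0,0,8.5]'
python3 - <<'E'
from fit import *
st();s=snap('wrist','w3.png')
E
```

```text
t: 4.27
tcp_pos: [0.557, -0.2313, 0.0425]
tool_rot: [0.552, -0.442, 0.441, -0.552]
force: [0.9, -2.3, 1.8]
finger_gap: 0.991
t 4.27 base mm [ -30.1 -135.4] z 0.0425 F [ 0.9 -2.3  1.8] q [-0.58  0.79  1.62 -0.    0.73 -0.8 ]
axes cols
 [[ 0.22  -0.001  0.975]
 [-0.975  0.001  0.22 ]
 [-0.001 -1.    -0.001]]
```

View pics/w3.png

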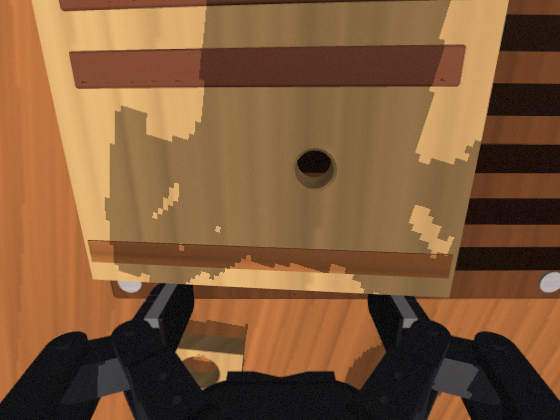

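```bash
python3 -m handwheel '[-0.2,0,0.1,0,0,0,8.5, -0.4,0,0.1,0,0,0,8.5, -0.4,0,0.1,0,0,0,8.5, -0.4,0,0.1,0,0,0,8.5]'
python3 - <<'E'
from fit import *
st()
s=snap('wrist','w3b.png')
E
python3 -m handwheel '[1,0,0,0,0,0,8.5, 3,0,0,0,0,0,8.5, 4,-4,0,0,0,0,8.5, 6,-8,0,0,0,0,8.5, 6,-12,-2,0,0,0,8.5, 6,-16,-6,0,0,0,8.5, 6,-16,-10,0,0,0,8.5, 6,-16,-14,0,0,0,8.5, 6,-16,-18,0,0,0,8.5, 6,-16,-18,0,0,0,8.5]'
python3 - <<'E'
from fit import *
st();t=snap('top');t2=snap('side')
for n,f,(a,b,c,d) in[('top',t,(165,310,250,425)),('side',t2,(110,260,210,360))]:
    c=cv2.cvtColor(f['frame'],4)[a:b,c:d];cv2.imwrite('pics/%s2.png'%n,cv2.resize(c,None,fx=4,fy=4,interpolation=2))
E
```

```text
t: 4.65
tcp_pos: [0.5574, -0.2274, 0.0424]
tool_rot: [-0.552, 0.442, -0.441, 0.552]
force: [1.1, -3.1, 1.9]
finger_gap: 0.993
t 4.65 base mm [ -28.9 -131.7] z 0.0424 F [ 1.1 -3.1  1.9] q [-0.57  0.79  1.63  0.    0.73 -0.79]
axes cols
 [[ 0.219 -0.001  0.976]
 [-0.976  0.001  0.219]
 [-0.001 -1.    -0.001]]
t: 5.53
tcp_pos: [0.3901, -0.3247, 0.2023]
tool_rot: [-0.551, 0.445, -0.441, 0.552]
force: [0.1, 0.5, -0.3]
finger_gap: 0.995
t 5.53 base mm [-213.4 -190. ] z 0.2023 F [ 0.1  0.5 -0.3] q [-0.91  0.44  1.77 -0.    0.94 -1.13]
axes cols
 [[ 0.216 -0.004  0.976]
 [-0.976  0.005  0.216]
 [-0.005 -1.    -0.003]]
```

View pics/side2.png

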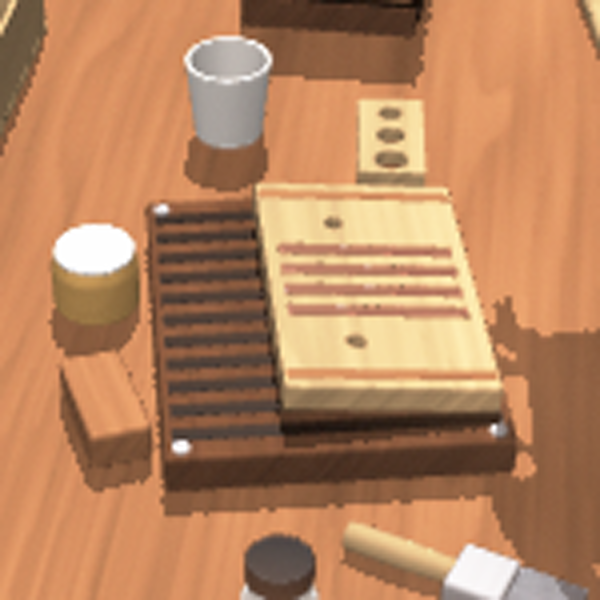

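View pics/top2.png

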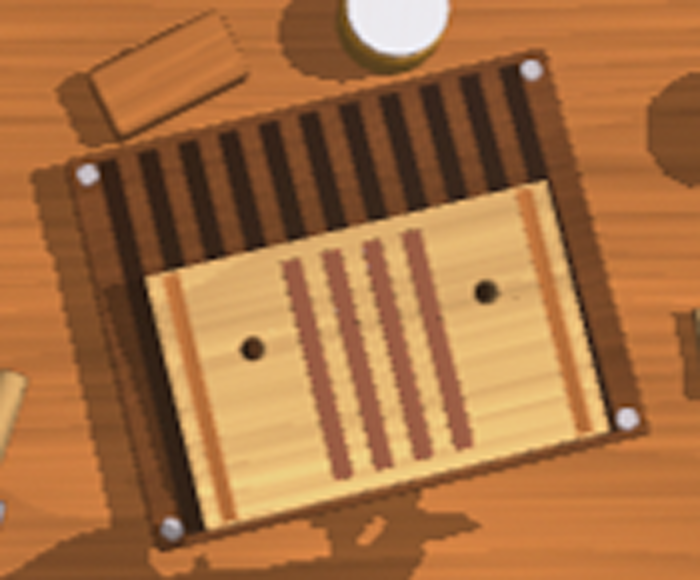

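The cover now looks parallel to the base. In the top crop its corners are at (148,274), (547,181), (609,430) and (205,529), with holes at (253,348) and (486,291). The fourth stud is visible at (626,418).

```bash
cat >> fit.py <<'E'
tp=lambda c:(250+c[0]/4-.375,165+c[1]/4-.375); sp=lambda c:(210+c[0]/4-.375,110+c[1]/4-.375)
M=np.array([[75,120,20],[75,-120,20],[-75,-120,20],[-75,120,20],[20,70,20],[20,-70,20]])/1000.
def W(p):
    R=Rz(p[2])@Ry(-p[3]); e=R@np.array([-.075,0,0]); o=np.array([p[0],p[1],.03-e[2]])
    return (R@M.T).T+o
def cover(T,S,cT,cS,tilt=None):
    cT=[tp(c) for c in cT];cS=[sp(c) for c in cS]
    def res(p,use):
        if tilt is not None:p=np.r_[p[:3],tilt]
        w=W(p);r=[]
        if 'T' in use:r.append((proj(T,w)-cT).ravel())
        if 'S' in use:r.append((proj(S,w[:len(cS)])-cS).ravel())
        return np.concatenate(r)
    for use in('T','S','TS'):
        r=least_squares(res,[.55,-.09,.2,.05],args=(use,));p=r.x
        print(use,'base-frame mm',w2b(p).round(1),'rel yaw',np.degrees(p[2]-BY).round(2),'tilt',np.degrees(p[3]).round(2),'maxres px',np.abs(r.fun).max().round(2))
E
python3 - <<'E'
from fit import *
T=load('top');S=load('side')
a=[atz(T,*tp(c),.031) for c in[(88,174),(531,69),(626,418),(172,528)]]
print('base',np.mean(a,0),[np.degrees(np.arctan2(d[1],d[0])).round(2) for d in(a[0]-a[3],a[1]-a[2])],[np.degrees(np.arctan2(-d[0],d[1])).round(2) for d in(a[0]-a[1],a[3]-a[2])])
args=[(148,274),(547,181),(609,430),(205,529),(253,348),(486,291)],[(285,408),(257,186),(446,190),(500,408)]
cover(T,S,*args);cover(T,S,*args,tilt=np.radians(5.4))
go(-145,0,.11,'y')
E
```

```text
base [ 0.55744529 -0.09333196  0.031     ] [np.float64(12.58), np.float64(12.52)] [np.float64(12.74), np.float64(12.68)]
T base-frame mm [-35.5  -2.1] rel yaw -0.04 tilt 5.73 maxres px 0.39
S base-frame mm [-35.7  13.3] rel yaw -0.27 tilt 4.78 maxres px 2.01
TS base-frame mm [-37.3  -1.5] rel yaw -0.44 tilt 0.75 maxres px 4.75
T base-frame mm [-35.5  -2.2] rel yaw -0.06 tilt 2.86 maxres px 0.41
S base-frame mm [-35.3  14.3] rel yaw -0.17 tilt 2.86 maxres px 2.18
TS base-frame mm [-35.9   0.3] rel yaw -0.12 tilt 2.86 maxres px 5.51
shift cm [-19.15   9.29   6.49] turn [-0.002 -1.575 -0.003] q6 -1.13
shift cm [-19.15   9.29   6.49] turn [ 0.003  1.567 -0.002] q6 -1.13
```

The top-camera fit is clean: the cover is about 36 mm short in x, about 1–2 mm off in y, with yaw about 0. The side fit disagrees because I picked the bottom edge of the near face as the top edge there. Next I move behind the -x edge with the jaws along y.

```bash
python3 -m handwheel '[-2,0,0.5,0,0.12,0,8.5, -4,0,1,0,0.24,0,8.5, -6,0,1.5,0,0.36,0,8.5, -8,0,2,0,0.48,0,8.5, -10,0,2.5,0,0.6,0,8.5, -12,0,3,0,0.72,0,8.5, -14,0,4,0,0.84,0,8.5, -16,0,5,0,0.96,0,8.5, -18,0,6,0,1.08,0,8.5, -19.1,0,6.5,0,1.2,0,8.5]'
python3 - <<'E'
from fit import *
st();go(-145,0,.09,'y')
E
```

```text
t: 6.47
tcp_pos: [0.4181, -0.1224, 0.2022]
tool_rot: [-0.205, 0.678, -0.676, 0.205]
force: [0.7, -0.1, 0.1]
finger_gap: 0.991
t 6.47 base mm [-141.8    1.2] z 0.2022 F [ 0.7 -0.1  0.1] q [-0.54  0.35  1.94  0.    0.85  0.44]
axes cols
 [[-0.832 -0.     0.554]
 [-0.554  0.002 -0.832]
 [-0.001 -1.    -0.002]]
shift cm [ 0.35 11.22  0.02] turn [-1.000e-03 -2.774e+00 -3.000e-03] q6 0.44
shift cm [ 0.35 11.22  0.02] turn [ 0.002  0.367 -0.001] q6 0.44
```

```bash
python3 -m handwheel '[0.4,1,0,0,0.12,0,8.5, 0.4,2,0,0,0.24,0,8.5, 0.4,5,0,0,0.367,0,8.5, 0.4,9,0,0,0.367,0,8.5, 0.4,12,0,0,0.367,0,8.5, 0.4,14,0,0,0.367,0,8.5, 0.4,15.8,0,0,0.367,0,8.5, 0.4,15.8,0,0,0.367,0,8.5, 0.4,15.8,0,0,0.367,0,8.5]'
python3 - <<'E'
from fit import *
st();go(-124,0,.044,'y');s=snap('wrist','w4.png')
E
```

```text
t: 7.22
tcp_pos: [0.414, -0.1268, 0.0434]
tool_rot: [-0.08, 0.703, -0.702, 0.079]
force: [0.1, -0.2, 0.6]
finger_gap: 0.997
t 7.22 base mm [-146.8   -2.2] z 0.0434 F [ 0.1 -0.2  0.6] q [-0.56  0.69  2.06  0.    0.4   0.79]
axes cols
 [[-0.975 -0.002  0.223]
 [-0.223  0.002 -0.975]
 [ 0.002 -1.    -0.002]]
shift cm [-2.28 -0.06 -0.21] turn [ 2.000e-03 -3.137e+00 -3.000e-03] q6 0.79
shift cm [-2.28 -0.06 -0.21] turn [0.002 0.005 0.002] q6 0.79
```

View pics/w4.png

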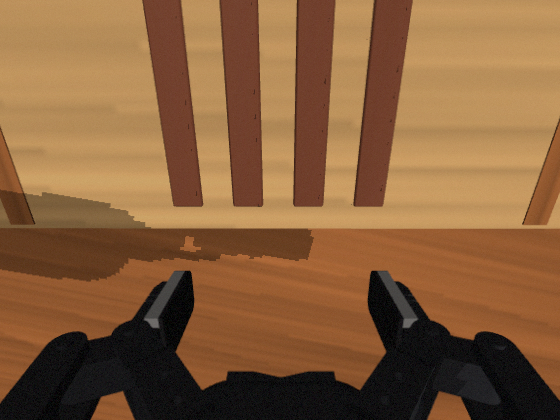

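The rear edge at row 228 is parallel to the finger line, with the tips at about row 275. Now I push forward.

```bash
python3 -m handwheel '[-1,0,-0.2,0,0.005,0,8.5, -1.8,0,-0.2,0,0.005,0,8.5, -2.3,0,-0.2,0,0.005,0,8.5, -2.6,0,-0.2,0,0.005,0,8.5, -2.9,0,-0.2,0,0.005,0,8.5, -3.2,0,-0.2,0,0.005,0,8.5, -3.5,0,-0.2,0,0.005,0,8.5, -3.8,0,-0.2,0,0.005,0,8.5, -4.1,0,-0.2,0,0.005,0,8.5, -4.1,0,-0.2,0,0.005,0,8.5]'
python3 - <<'E'
from fit import *
st();t2=snap('side');t=snap('top')
for n,f,(a,b,c,d) in[('top',t,(165,310,250,425)),('side',t2,(110,260,210,360))]:
    c=cv2.cvtColor(f['frame'],4)[a:b,c:d];cv2.imwrite('pics/%s3.png'%n,cv2.resize(c,None,fx=4,fy=4,interpolation=2))
E
```

```text
t: 8.1
tcp_pos: [0.4515, -0.1155, 0.0451]
tool_rot: [-0.079, 0.703, -0.702, 0.077]
force: [-4.4, 1.0, 1.9]
finger_gap: 0.999
t 8.1 base mm [-107.7    0.7] z 0.0451 F [-4.4  1.   1.9] q [-0.49  0.7   1.97 -0.    0.48  0.86]
axes cols
 [[-0.976 -0.003  0.219]
 [-0.219  0.002 -0.976]
 [ 0.003 -1.    -0.002]]
```

View pics/side3.png

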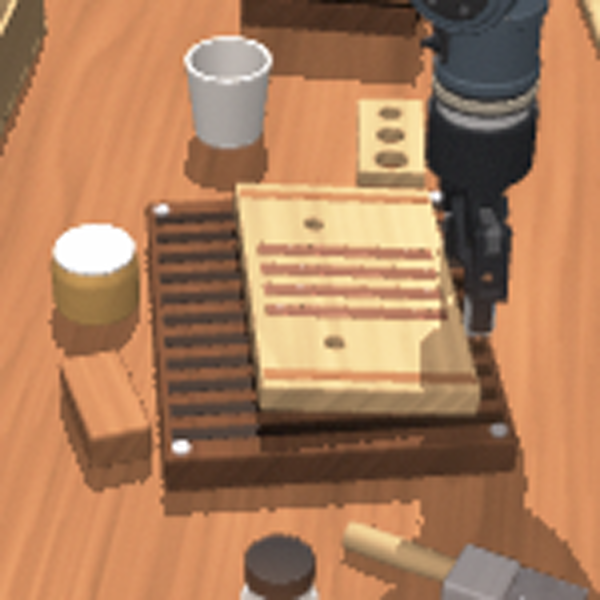

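View pics/top3.png

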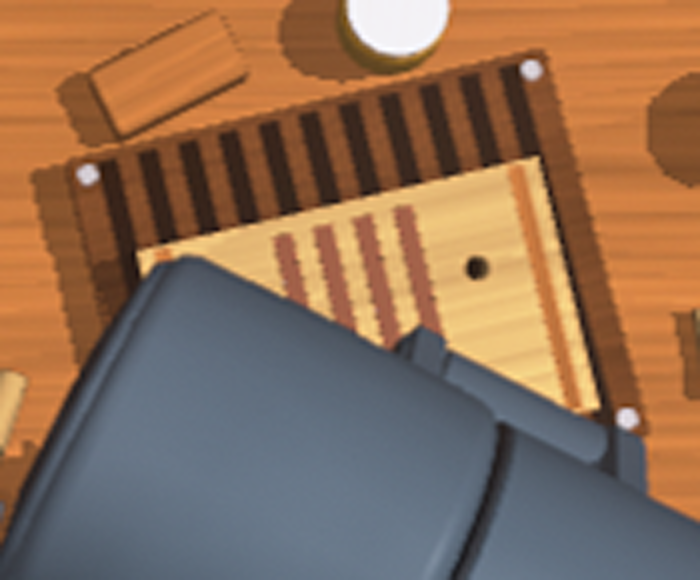

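The cover slid forward evenly, with a contact force of about 4.4 N. It is still propped and about 21 mm short. I'll continue.

```bash
python3 -m handwheel '[-0.3,0.1,0,0,0,0,8.5, -0.6,0.1,0,0,0,0,8.5, -0.9,0.1,0,0,0,0,8.5, -1.1,0.1,0,0,0,0,8.5, -1.3,0.1,0,0,0,0,8.5, -1.3,0.1,0,0,0,0,8.5]'
python3 - <<'E'
from fit import *
st();t2=snap('side');t=snap('top');s=snap('wrist','w5.png')
for n,f,(a,b,c,d) in[('top',t,(165,310,250,425)),('side',t2,(110,260,210,360))]:
    c=cv2.cvtColor(f['frame'],4)[a:b,c:d];cv2.imwrite('pics/%s4.png'%n,cv2.resize(c,None,fx=4,fy=4,interpolation=2))
E
```

```text
t: 8.7
tcp_pos: [0.4653, -0.1133, 0.0437]
tool_rot: [-0.078, 0.703, -0.703, 0.077]
force: [-4.3, 0.3, 2.2]
finger_gap: 1.002
t 8.7 base mm [-93.8  -0.2] z 0.0437 F [-4.3  0.3  2.2] q [-0.47  0.7   1.94  0.    0.5   0.88]
axes cols
 [[-0.976 -0.001  0.218]
 [-0.218  0.001 -0.976]
 [ 0.001 -1.    -0.001]]
```

View pics/side4.png

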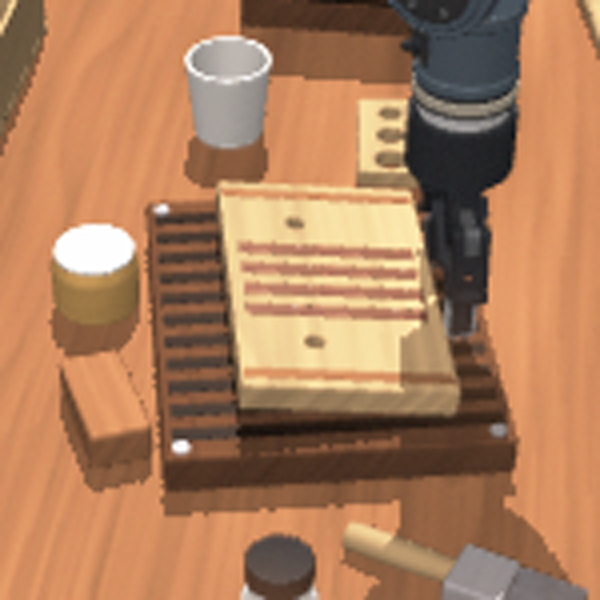

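View pics/top4.png

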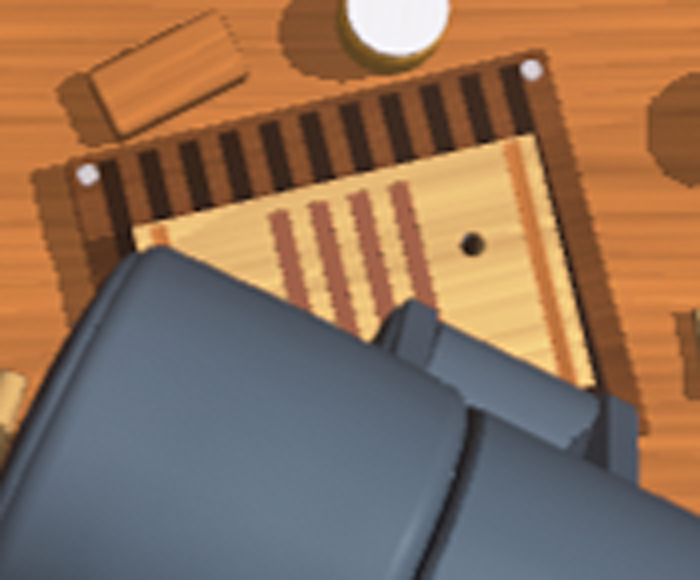

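```bash
python3 - <<'E'
from fit import *
T=load('top')
BC[:]=[.55745,-.0933]
idx=[0,1,5];pts=np.array([tp(c) for c in[(133,227),(535,134),(473,244)]])
r=least_squares(lambda p:(proj(T,W(np.r_[p,np.radians(6.5)]))[idx]-pts).ravel(),[.55,-.09,.2])
print(w2b(r.x),np.degrees(r.x[2]-BY),r.fun.round(2))
E
```

```text
[-7.25321041 -0.4560648 ] -0.1835588551577798 [ 0.27 -0.09 -0.26 -0.09 -0.    0.19]
```

The cover is at (-7.3, -0.5) mm with yaw -0.2°. I'll push the last 7 mm slowly.

```bash
python3 -m handwheel '[-0.15,0,0,0,0,0,8.5, -0.3,0,0,0,0,0,8.5, -0.45,0,0,0,0,0,8.5, -0.6,0,0,0,0,0,8.5, -0.7,0,0,0,0,0,8.5, -0.7,0,0,0,0,0,8.5, -0.7,0,0,0,0,0,8.5]'
python3 - <<'E'
from fit import *
st();t2=snap('side');t=snap('top')
for n,f,(a,b,c,d) in[('top',t,(165,310,250,425)),('side',t2,(110,260,210,360))]:
    c=cv2.cvtColor(f['frame'],4)[a:b,c:d];cv2.imwrite('pics/%s5.png'%n,cv2.resize(c,None,fx=4,fy=4,interpolation=2))
E
```

```text
t: 9.43
tcp_pos: [0.4733, -0.1123, 0.0436]
tool_rot: [0.077, -0.703, 0.703, -0.078]
force: [-0.7, -0.5, -0.4]
finger_gap: 0.993
t 9.43 base mm [-85.8  -1. ] z 0.0436 F [-0.7 -0.5 -0.4] q [-0.46  0.71  1.93  0.    0.51  0.89]
axes cols
 [[-0.976  0.001  0.218]
 [-0.218 -0.    -0.976]
 [-0.001 -1.     0.001]]
```

View pics/side5.png

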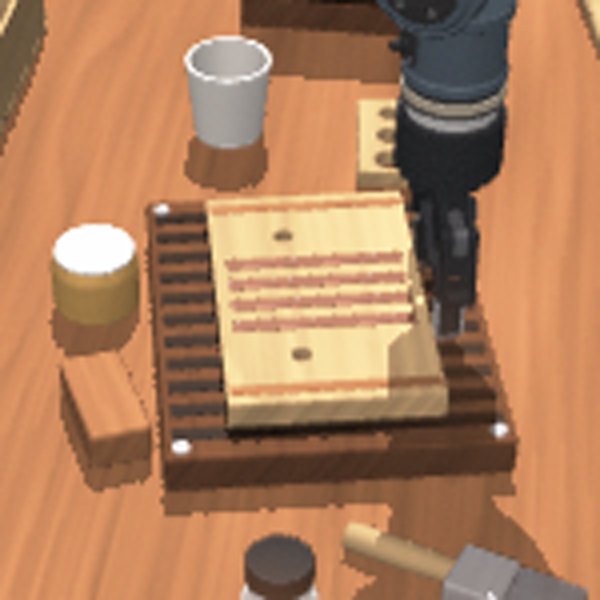

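View pics/top5.png

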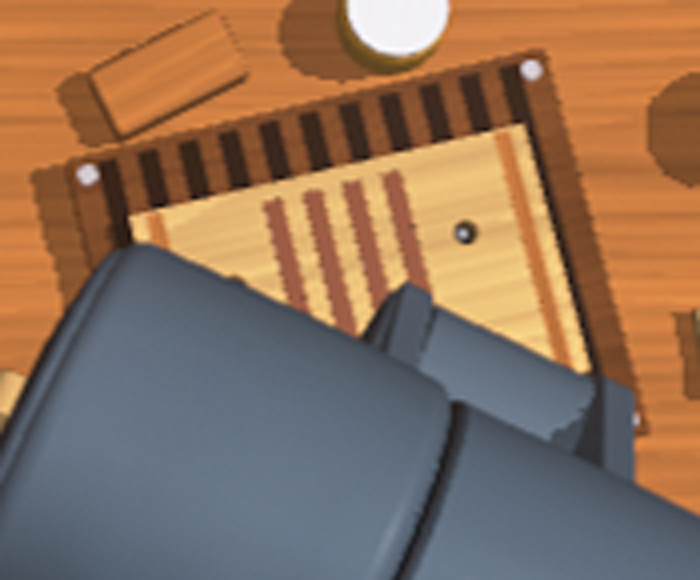

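The front has dropped, the steel pin shows in the right hole at (465,233), and the force is about 0. I'll retreat straight back, then up and away, and verify.

```bash
python3 -m handwheel '[1,0,0,0,0,0,8.5, 3,0,0,0,0,0,8.5, 4.5,0,0,0,0,0,8.5, 4.5,-4,0,0,0,0,8.5, 4.5,-8,0,0,0,0,8.5, 5,-12,2,0,0,0,8.5, 5,-15,6,0,0,0,8.5, 5,-15,10,0,0,0,8.5, 5,-15,14,0,0,0,8.5, 5,-15,18,0,0,0,8.5]'
python3 -m handwheel '[0,0,3,0,0,0,8.5, 0,0,6,0,0,0,8.5, 0,0,6,0,0,0,8.5]'
python3 - <<'E'
from fit import *
st();t2=snap('side','side6.png');t=snap('top','top6f.png')
for n,f,(a,b,c,d) in[('top',t,(165,310,250,425)),('side',t2,(110,260,210,360))]:
    c=cv2.cvtColor(f['frame'],4)[a:b,c:d];cv2.imwrite('pics/%s6.png'%n,cv2.resize(c,None,fx=4,fy=4,interpolation=2))
E
```

```text
t: 10.37
tcp_pos: [0.4618, -0.2961, 0.1949]
tool_rot: [0.077, -0.702, 0.703, -0.078]
force: [1.0, -0.3, -0.5]
finger_gap: 0.996
t: 10.62
tcp_pos: [0.476, -0.3597, 0.1937]
tool_rot: [0.075, -0.701, 0.705, -0.077]
force: [0.3, -0.5, -0.2]
finger_gap: 0.994
t 10.62 base mm [-137.2 -243. ] z 0.1937 F [ 0.3 -0.5 -0.2] q [-0.83  0.55  1.56 -0.    1.02  0.52]
axes cols
 [[-0.977  0.004  0.214]
 [-0.214 -0.006 -0.977]
 [-0.002 -1.     0.007]]
```

View pics/side6.png

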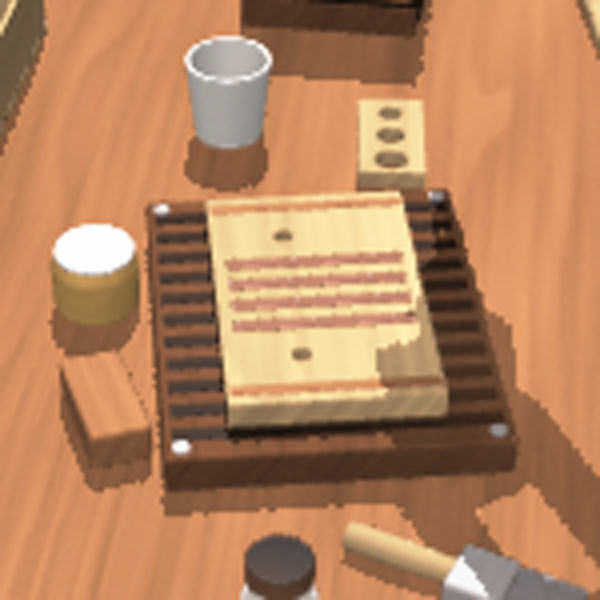

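View pics/top6.png

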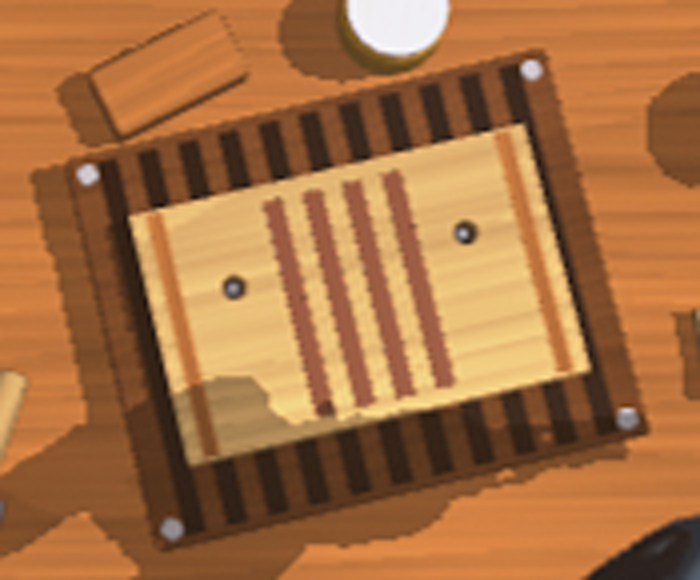

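View pics/top6f.png

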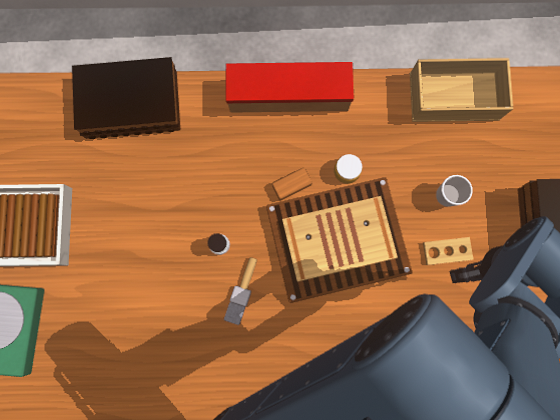

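Both pins show in the holes, at (234,288) and (465,233) in the crop, and the bystanders look unmoved. I'll check flatness by depth.

```bash
python3 - <<'E'
from fit import *
T=load('top');S=load('side')
for c in[(150,225),(515,145),(575,360),(220,440),(350,300)]:
    u,v=map(lambda x:int(round(x)),tp(c));
    print('cover z',np.mean([bydepth(T,u+i,v+j)[2] for i in(-1,0,1) for j in(-1,0,1)]).round(4))
w=[atz(T,*tp(c),.05) for c in[(131,216),(524,125),(591,372),(192,465)]]
BC[:]=[.55745,-.0933];print('centre off mm',w2b(np.mean(w,0)))
d=w[0]-w[1];print('yaw rel',np.degrees(np.arctan2(-d[0],d[1])-BY))
st()
E
```

```text
cover z 0.0498
cover z 0.0512
cover z 0.0502
cover z 0.1812
cover z 0.0503
centre off mm [-1.27294978 -0.7856407 ]
yaw rel -0.22731250236951944
t 10.72 base mm [-138.2 -235.9] z 0.1928 F [-0.6  0.1 -0.3] q [-0.83  0.55  1.57  0.    1.02  0.52]
axes cols
 [[-0.976 -0.001  0.216]
 [-0.216  0.001 -0.976]
 [ 0.001 -1.    -0.001]]
```

The 0.181 value is one missing depth pixel (0 reads as the camera's own height) averaged in: (8·0.05+1.22)/9 ≈ 0.18. The other four points read 50 mm, so the cover is flat, and the arm is clear.

```bash
python3 -c "
from station import manip
print(manip.sign_off())"
```

```text
the job is handed in; nothing more can be done
None
```

The cover is seated on the mould, with both pins in its holes, and the job was handed in at about 10.7 s. I pushed the -y edge with both open fingers, which squared the cover up and moved it about 29 mm sideways. I then pushed the -x edge about 35 mm until it dropped over the pins, and took the hand away. The wrist force was 5 N or less at every reading between moves.

**Last checks:**
- **Pins:** both show inside the holes in the top view.
- **Flatness:** the cover's top reads 50–51 mm at four of five points, where a seated cover should read 50 mm.
- **Position:** the centre is about 1.3 mm off in x and 0.8 mm in y, with the cover turned about 0.2°. That is within the pin clearance of about 2 mm.
- **Bystanders:** by eye they look unmoved in both camera views. I did not re-measure them.

**Checks that disagreed:**
- The fifth depth point read 181 mm. A missing depth pixel in the average would give that value. I did not re-measure the point.
- Midway, the side-camera fit of the cover disagreed with the top camera by about 15 mm in y. I think I marked the wrong edge in the side view, so I went by the top camera.

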